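# Fetch the fixture plate from between the bottles

### The job

The two reagent bottles stand in the way of the fixture plate's handle: move both aside to stand on the black rubber mat, then lift the plate straight up off its two dowels, keeping it level, and lay it flat inside the shallow steel tray. Finally put each bottle back upright on the very seat of the grey storage base that it came from, without knocking anything over.

Things in the scene. Friction and masses are not known exactly. Their poses are not given: they have to be found in the camera images.
- holder: Grey plastic storage base, fixed, 180 x 130 x 12 mm (x, y, z). Origin: centre of its underside; x along its length, z up. Two upright steel dowels, 8 mm thick, stand 16 mm (last 4 mm tapered) above its top at x = +62 and -62 mm, y = 0. Two bottle seats, drawn as flat dark rings of 52 mm, lie on its top at x = 0, y = +36 and -36 mm; either bottle may start on either seat.
- plate_grip (a point): Centre of the handle (black bar, 78 x 12 x 14 mm, x, y, z) of the loose 0.3 kg aluminium plate, above its middle, 35 mm over its underside; plate x along its length, z up. Plate 160 x 90 x 8 mm, H-shaped: 36 mm long ends with 9.5 mm holes over the dowels, waist 22 mm wide. It lies on the base; 17 mm up clears the dowels. With bottles in place only 8 to 13 mm is free beside the handle.
- bottle_large_mid (a point): Larger reagent bottle: round, brown, blue screw cap, 43 mm in diameter and 70 mm tall (cap 25 mm wide, top 10 mm), loose, upright, 0.09 kg. This point: its centre, 35 mm above its underside; z along the bottle. Both bottles stand at the waist of the plate: fingers fit round them if they close along the base's x with their tips 10 mm or more above the base's top.
- bottle_small_mid (a point): Smaller reagent bottle: round, white, red screw cap, 35 mm in diameter and 55 mm tall (cap 20 mm wide, top 8 mm; straight-sided up to about 36 mm), loose, upright, 0.13 kg. This point: its centre, 27.5 mm above its underside; z along the bottle.
- mat: Black ribbed rubber mat, fixed, flat, 180 x 130 x 8 mm (x, y, z): the side area, with room for both bottles. Origin at the centre of its underside; x along its length; its top is 8 mm above the bench.
- tray_floor (a point): Shallow open steel tray, fixed, 188 x 118 mm outside, 182 x 112 mm inside (x, y), walls 3 mm thick and standing 9 mm above its floor. This point is the centre of its inner floor, 8 mm above the bench; x along its length. The plate fits in it lengthwise with 11 mm to spare all round.
Not all that is in view belongs to the job. Leave any purple look-alike of the part that bears bottle_large_mid alone.

How it is judged:
On the way, in this order (a step that is already met when the one before it is completed fails the run):
1. both bottles stand upright on the mat, let go, the plate still on its dowels (x of bottle_large_mid in the frame of mat between -0.09 and 0.09 m and y of bottle_large_mid in the frame of mat between -0.065 and 0.065 m and z of bottle_large_mid in the frame of mat below 0.048 m and angle between each of bottle_large_mid, bottle_small_mid's own z axis and vertical below 0.1 rad and x of bottle_small_mid in the frame of mat between -0.09 and 0.09 m and y of bottle_small_mid in the frame of mat between -0.065 and 0.065 m and z of bottle_small_mid in the frame of mat below 0.0405 m and contact force between the fingers and bottle_large below 0.2 N and contact force between the fingers and bottle_small below 0.2 N and z of plate_grip in the frame of holder below 0.053 m and horizontal distance between plate_grip and holder below 0.006 m), for 0.2 s.
2. the plate lies flat in the tray, let go, the bottles still standing on the mat (horizontal distance between plate_grip and tray_floor below 0.017 m and z of plate_grip in the frame of tray_floor below 0.039 m and angle between plate_grip's own z axis and vertical below 0.05 rad and angle between the x axis of plate_grip and the x axis of tray_floor, either way round below 0.2 rad and contact force between the fingers and plate below 0.2 N and linear speed of plate below 0.03 m/s and angular speed of plate below 0.3 rad/s and x of bottle_large_mid in the frame of mat between -0.09 and 0.09 m and y of bottle_large_mid in the frame of mat between -0.065 and 0.065 m and z of bottle_large_mid in the frame of mat below 0.048 m and angle between each of bottle_large_mid, bottle_small_mid's own z axis and vertical below 0.1 rad and x of bottle_small_mid in the frame of mat between -0.09 and 0.09 m and y of bottle_small_mid in the frame of mat between -0.065 and 0.065 m and z of bottle_small_mid in the frame of mat below 0.0405 m), for 0.2 s.
At the end, for the whole second after the job is handed in: The plate lies flat inside the tray (centre within 17 mm, tilt under 0.05 rad, lengthwise within 0.2 rad); each bottle stands upright within 12 mm of the place where it stood at the start; all is released and at rest (horizontal distance between plate_grip and tray_floor below 0.017 m and z of plate_grip in the frame of tray_floor below 0.039 m and angle between plate_grip's own z axis and vertical below 0.05 rad and angle between the x axis of plate_grip and the x axis of tray_floor, either way round below 0.2 rad and contact force between the fingers and plate below 0.2 N and linear speed of each of plate, bottle_large, bottle_small below 0.03 m/s and angular speed of each of plate, bottle_large, bottle_small below 0.3 rad/s and distance of each of bottle_large_mid, bottle_small_mid from where it was at the start of the episode below 0.012 m and angle between each of bottle_large_mid, bottle_small_mid's own z axis and vertical below 0.08 rad and contact force between the fingers and bottle_large below 0.2 N and contact force between the fingers and bottle_small below 0.2 N); the robot touches nothing.
It fails at once if a bottle is knocked over or tipped more than 0.5 rad (angle between any of bottle_large_mid, bottle_small_mid's own z axis and vertical above 0.5 rad).
It fails at once if the plate is tilted more than 0.3 rad (angle between plate_grip's own z axis and vertical above 0.3 rad).
It also fails if it takes over 128 s, if anything falls off the work surface, if the arm or the gripper's body presses on something with over 40 N, if the wrist force passes 120 N, or if a joint passes its speed limit or range.

### The arm

A 7-joint arm with a two-finger parallel gripper is mounted at the origin on a cart in front of the work surface, level with it; the furniture and walls round the work are solid. World frame = base frame: x ahead of the robot, y to its left, z up, the work surface at z = 0. Lengths are in m, angles in rad, forces in N, time in s.
With the tool pointing down it reaches from about 0.4 to 0.85 m from the base axis. Payload 10.4 kg.
Tool frame: the origin (TCP) lies at the very end of the fingers, on their centre line; the grasp point (between the pads) lies manip.hold_point_z behind it (manip.hold_point_z is the distance from the TCP to the grasp point, in m); z points along the fingers, y is the direction in which the jaws open and shut (so a half turn about z gives the same grasp; the last joint's range is limited). The gripper opens to 85 mm and grips with 20 to 120 N. Pads are 22 mm wide; open, the fingers measure 114 mm over their backs; the gripper's body (76 mm by 85 mm) begins 54 mm behind the grasp point. The pads swing forward as they close: fully open they stand 13 mm farther back than shut.
Start: joints at [-1.233, 0.332, -0.065, 1.46, 0.022, 1.35, -0.088], TCP at [0.221, 0.585, 0.231] pointing down, gripper open.
Joint ranges: [-2.6, 2.6], [-0.5, 2.12], [-1.47, 1.34], [0.16, 2.42], [-1.27, 4.41], [0.06, 2.06], [-2.6, 2.6]. Speed limits (rad/s): [2.22, 2.22, 2.79, 2.79, 3.14, 3.14, 3.14].

### API

Orientations are given as a unit quaternion [x, y, z, w].
In Python, from workcell import manip gives the robot as it stands.
- The arm moves only by the tool jog_arm, never from a script. Its arguments are lists of equal length, an entry for each row: "translation": the shift along the world's x, y, z in mm, a list of three; "turn": the turn about the world's z in degrees. In form: {"translation": [[x, y, z], ...], "turn": [turn, ...]}. A call has 1 to 12 rows; each row is the pose to reach, as a shift and turn from the pose measured when the call began; what a row does not reach only later rows make up. A row lasts 1/12 s, in which the tool goes at most 41.7 mm and 7.16 degrees, less where a joint would pass 70% of its speed; a pose out of reach is approached as far as the arm can. A call with a gripper value outside its range is refused whole. "grip" is the finger opening in mm, from 0 to 85.4, set as the call begins (left out, the last holds). The fingers move at their own pace and stop on an object; "grip_force" is the grip in N (left out, the last holds). Time passes only in rows, so rows that repeat a pose let the fingers close. It gives the time, the measured TCP pose, the force and the opening at its end, in the units of the state.
- manip.get_obs(): the state, without advancing time (a new reading comes with each control period).
- manip.camera(name): name is "scene" or "top" or "wrist"; returns a dict with "frame" (400x640x3 uint8, red, green, blue), "mtx" (3x3 intrinsics, pixels), "pose" (4x4, takes a point from camera to world coordinates). Camera axes: x right, y down, z forward; pixel columns grow to the right and rows downward; lengths in m; the calibration is good to about 2 mm. A picture is of the moment at which its call begins. There is no depth.
- manip.hand_in(): hands the job in, once; it reports no verdict.
Trained networks look in a picture, given as the dict that the camera call returned (one of the last four; its "shot" number tells which), for a name from the list of things; names that differ only in an ending like _2 or _b are one class to them, and where a whole thing is asked for, a point or a joint stands for the part that bears it (a point fixed in the world has none). Each returns a list of dicts, best first, with "confidence" (0 to 1); they miss things now and then, are a little off and sometimes report something else, mostly with a low value. They report only what shows in the picture. A call takes as long as a camera call. They do not tell look-alikes from the thing itself.
- manip.outline_of(picture, label): "mask" (400x640 bool, what is visible of it) and "extent" ([left, top, right, bottom] in pixels, round what is visible of it).
- manip.pinpoint(picture, label): "at" ([column, row] in pixels: a listed point, or the origin of a listed thing).
The state is a dict: "clock": time; "joint_pos": joint angles; "joint_velocities": joint speeds; "tau": joint torques, N m; "position": TCP position; "ee_rot": TCP orientation; "ft_force": force on the tool from outside, world axes, zero at the start; "torque": the same for the moment, N m; "grip_width": opening from 0.0 (shut) to 1.0 (fully open).
Only numpy, scipy, OpenCV 4.12 (cv2) and the standard library are available. Lean on these libraries where they do the work, as an engineer would, in place of code of your own. Each camera call takes 0.05 s, during which the arm holds its last target. There are 200 camera calls.

## Working session

There is one attempt and no reset: what is moved stays moved. The work goes in short steps, Python scripts to look and compute and a tool call to move; the robot and the scene stay as the last step left them, time stands still between calls to the robot, and variables do not carry over. Pictures are saved under pics/ and viewed, about 12 in all and at most 16, crops included, and the job is handed in when it is done.

Besides the shell and the picture viewer there is one more tool, called after "Request:" as a command line: name --pt "numbers of a row" for each row, then --argument value for the rest. jog_arm: Moves the arm, as the interface text tells. Its arguments: {"type":"object","properties":{"translation":{"type":"array"},"turn":{"type":"array"},"grip":{"type":"number"},"grip_force":{"type":"number"}},"required":["translation","turn"]}

```bash
mkdir -p pics; ls
cat > h.py <<'E'
import numpy as np, cv2
from workcell import manip
def ray(c,uv,z):
    K=np.array(c['mtx']);P=np.array(c['pose'])
    d=P[:3,:3]@np.linalg.inv(K)@np.array([uv[0],uv[1],1.]);o=P[:3,3]
    return o+d*(z-o[2])/d[2]
def save(c,n,crop=None):
    f=c['frame'][:,:,::-1]
    if crop: 
        a,b,e,g=crop; f=cv2.resize(f[b:g,a:e],None,fx=2,fy=2)
    cv2.imwrite('pics/'+n,f)
E
python3 - <<'E'
from h import *
print(manip.hold_point_z); print(manip.get_obs())
Z=dict(holder=0,plate_grip=.047,bottle_large_mid=.047,bottle_small_mid=.0395,mat=0,tray_floor=.008)
ims=[]
for n in ['scene','top']:
    c=manip.camera(n); ims.append(c['frame'])
    for l,z in Z.items():
        for r in manip.pinpoint(c,l)[:3]:
            print(n,l,np.round(r['at'],1),round(r['confidence'],2),np.round(ray(c,r['at'],z),4))
cv2.imwrite('pics/a.png',ims[0][:,:,::-1]);cv2.imwrite('pics/b.png',ims[1][:,:,::-1])
E
```

```text
pics
0.0187
{'clock': 0.0, 'joint_pos': array([-1.23260291,  0.33287997, -0.06469409,  1.46092266,  0.02158692,
        1.3498813 , -0.08847396]), 'joint_velocities': array([-0.00115986, -0.00079225, -0.00010768,  0.00110406,  0.001774  ,
       -0.00095976, -0.0001352 ]), 'tau': array([ 6.69980227e-05, -6.25448585e+01,  4.93731361e-02, -3.91615748e+01,
        1.63636316e-02,  9.95450187e-03, -3.83527799e-05]), 'position': array([0.22051111, 0.58442098, 0.23051976]), 'ee_rot': array([ 1.79401040e-01,  9.83775777e-01, -6.91109721e-04, -9.93780401e-05]), 'ft_force': array([ 0.02574918, -0.63333252, -0.06264475]), 'torque': array([-0.02892016,  0.06223028, -0.05083027]), 'grip_width': 1.0024019258962806}
scene holder [325.2 209.8] 0.61 [ 0.5471 -0.003   0.    ]
scene plate_grip [321.5 188.1] 0.6 [0.5611 0.0236 0.047 ]
scene bottle_large_mid [311.1 185.6] 0.68 [0.5516 0.0522 0.047 ]
scene bottle_large_mid [373.7 302.4] 0.68 [ 0.3467 -0.329   0.047 ]
scene bottle_small_mid [334.4 199.3] 0.63 [ 0.5535 -0.0298  0.0395]
scene bottle_small_mid [325.1 206.1] 0.15 [ 0.5155 -0.0361  0.0395]
scene mat [279.6 173.9] 0.81 [0.5913 0.2349 0.    ]
scene tray_floor [406.  234.8] 0.81 [ 0.5923 -0.2192  0.008 ]
scene tray_floor [313.4 186.6] 0.59 [0.5988 0.0961 0.008 ]
top holder [311.7 179.4] 0.95 [0.5492 0.0053 0.    ]
top holder [298.8 172.9] 0.25 [0.5694 0.0429 0.    ]
top plate_grip [310.4 176.7] 0.64 [0.5451 0.0077 0.047 ]
top bottle_large_mid [298.8 175. ] 0.68 [0.5506 0.0405 0.047 ]
top bottle_large_mid [429.2 238.8] 0.66 [ 0.3638 -0.3181  0.047 ]
top bottle_small_mid [318.6 175. ] 0.58 [ 0.5517 -0.0155  0.0395]
top mat [237.7 169.1] 0.8 [0.5835 0.2224 0.    ]
top tray_floor [390.2 163.1] 0.61 [ 0.593  -0.2249  0.008 ]
```

View pics/b.png

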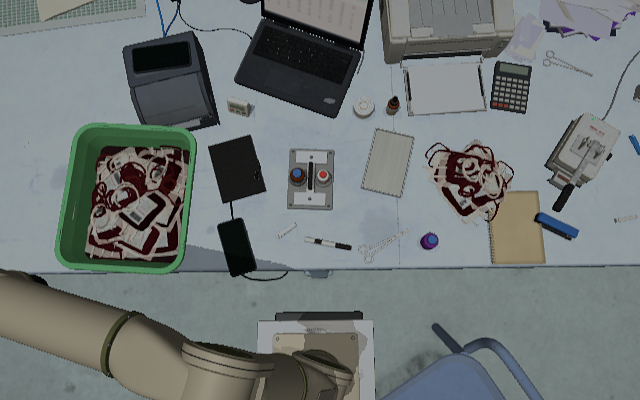

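Run:
```python
from h import *
c=manip.camera('top'); print(c['mtx'],np.round(c['pose'],3))
for l in ['holder','mat','tray_floor','plate_grip','bottle_large_mid','bottle_small_mid']:
    for r in manip.outline_of(c,l)[:2]:
        m=r['mask'].astype(np.uint8); 
        k=cv2.findContours(m,0,2)[0]; k=max(k,key=cv2.contourArea)
        z={'holder':.012,'mat':.008,'tray_floor':.017,'plate_grip':.02}.get(l,.05)
        w=np.array([ray(c,p[0],z)[:2] for p in k],np.float32)
        print(l,round(r['confidence'],2),r['extent'],cv2.minAreaRect(w))
```

```text
[[509.44470395   0.         324.48298995]
 [  0.         509.44470395 196.94882287]
 [  0.           0.           1.        ]] [[-1.300e-02 -9.770e-01  2.130e-01  1.810e-01]
 [-1.000e+00  1.400e-02  1.000e-03 -3.300e-02]
 [-4.000e-03 -2.130e-01 -9.770e-01  1.443e+00]
 [ 0.000e+00  0.000e+00  0.000e+00  1.000e+00]]
holder 0.8 [285.2, 148.9, 336.4, 206.2] ((0.5483331084251404, -0.02879367768764496), (0.05371764302253723, 0.17443940043449402), 86.81419372558594)
mat 0.69 [208.2, 133.6, 268.1, 203.4] ((0.5863720178604126, 0.22444328665733337), (0.18454337120056152, 0.1353653371334076), 15.625555038452148)
tray_floor 0.87 [367.2, 130.1, 413.5, 195.5] ((0.5960473418235779, -0.21567779779434204), (0.11932135373353958, 0.18939708173274994), 74.76439666748047)
plate_grip 0.55 [295.0, 152.4, 326.3, 205.1] ((0.5500041246414185, 0.010668300092220306), (0.08629534393548965, 0.15777826309204102), 87.80335235595703)
bottle_large_mid 0.58 [424.0, 232.1, 436.5, 247.3] ((0.35740649700164795, -0.31663769483566284), (0.0445982851088047, 0.03860907256603241), 89.19571685791016)
bottle_large_mid 0.56 [293.0, 164.6, 303.3, 185.5] ((0.5484457612037659, 0.04404444992542267), (0.04246005415916443, 0.04971004277467728), 89.69683837890625)
bottle_small_mid 0.45 [316.3, 168.1, 329.2, 182.8] ((0.5473814606666565, -0.026615634560585022), (0.031112318858504295, 0.03794309124350548), 89.17115783691406)
```

The top view shows the base at about (310,180). The brown/blue bottle is at (298,175) on its left and the white/red one at (322,175) on its right. The mat is at (238,168), the tray at (388,163), and the purple decoy at (429,241).

Request:
jog_arm --pt "0 0 40" --pt "10 -20 80" --pt "35 -50 110" --pt "60 -85 110" --pt "80 -120 110" --pt "100 -155 110" --pt "120 -190 110" --pt "140 -225 110" --pt "160 -260 110" --pt "180 -295 110" --pt "200 -330 110" --pt "220 -365 110" --turn '[0,-3,-7,-12,-18,-24,-30,-36,-42,-48,-54,-60]'

```text
clock: 2.05
position: [0.4412, 0.2177, 0.3417]
ee_rot: [0.649, 0.761, 0.001, -0.0]
ft_force: [1.5, 0.5, -0.2]
grip_width: 1.004
```

```bash
python3 -c "
from h import *
o=manip.get_obs();print(o['clock'],o['position'],o['ee_rot'],o['joint_pos'])"
```

```text
2.05 [0.44123672 0.21774025 0.34170863] [ 6.49245961e-01  7.60578332e-01  5.31326877e-04 -2.68356895e-05] [-0.84739063 -0.01481272  0.29452875  1.62951946  0.0039273   1.52525336
 -0.39545621]
```

Request:
jog_arm --pt "20 -35 0" --pt "40 -70 -10" --pt "60 -105 -20" --pt "80 -140 -30" --pt "95 -175 -40" --pt "105 -200 -55" --pt "108 -212 -60" --pt "108 -212 -60" --pt "108 -212 -60" --turn '[-4,-8,-11,-11,-11,-11,-11,-11,-11]'

```text
clock: 2.8
position: [0.5491, 0.0055, 0.2816]
ee_rot: [0.72, 0.694, 0.0, -0.0]
ft_force: [0.5, 0.9, 0.2]
grip_width: 1.0
```

```bash
cat >> h.py <<'E'
def yaw():
    q=manip.get_obs()['ee_rot']; return (np.degrees(2*np.arctan2(q[1],q[0]))-90+90)%180-90
E
python3 - <<'E'
from h import *
o=manip.get_obs();print(o['position'],yaw(),o['joint_pos'])
c=manip.camera('wrist'); save(c,'w1.png'); print(np.round(c['pose'],3))
Z=dict(holder=0,plate_grip=.047,bottle_large_mid=.047,bottle_small_mid=.0395)
for l,z in Z.items():
    for r in manip.pinpoint(c,l)[:2]: print(l,np.round(r['at'],1),round(r['confidence'],2),np.round(ray(c,r['at'],z),4))
for l,z in [('holder',.012),('plate_grip',.02)]:
    for r in manip.outline_of(c,l)[:1]:
        k=max(cv2.findContours(r['mask'].astype(np.uint8),0,2)[0],key=cv2.contourArea)
        print(l,r['extent'],cv2.minAreaRect(np.array([ray(c,p[0],z)[:2] for p in k],np.float32)))
E
```

```text
[0.54913482 0.00547344 0.28163262] -2.0474942110441106 [-0.57307657  0.14082417  0.53830866  1.61264685 -0.07362976  1.40792582
 -0.06293634]
[[ 0.999 -0.036 -0.01   0.551]
 [-0.037 -0.965 -0.26   0.072]
 [-0.001  0.26  -0.966  0.424]
 [ 0.     0.     0.     1.   ]]
holder [317.1 167.5] 0.58 [0.5496 0.0086 0.    ]
plate_grip [318.3 171.1] 0.6 [0.5512 0.0107 0.047 ]
bottle_large_mid [314.2 147. ] 0.77 [0.5469 0.0427 0.047 ]
bottle_small_mid [316.6 197.7] 0.63 [ 0.5475 -0.0281  0.0395]
plate_grip [259.7, 137.4, 375.4, 201.8] ((0.5486904382705688, 0.00888437032699585), (0.08980870991945267, 0.16118519008159637), 87.2383804321289)
```

View pics/w1.png

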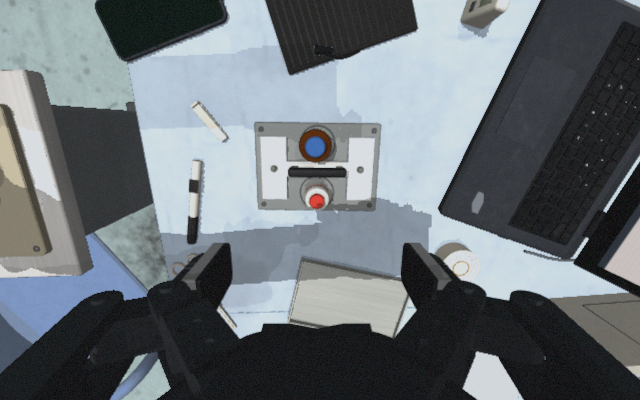

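The wrist view shows the base at (318,168). The large bottle is at (316,147), the small one at (317,198) and the handle at (318,172). All of this agrees with the geometry. I'll take the large bottle first.

Request:
jog_arm --pt "0 15 -30" --pt "0 32 -65" --pt "0 37 -100" --pt "0 37 -135" --pt "0 37 -165" --pt "0 37 -195" --pt "0 37 -220" --pt "0 37 -240" --pt "0 37 -251" --pt "0 37 -251" --pt "0 37 -251" --turn '[-1,-1,-1,-1,-1,-1,-1,-1,-1,-1,-1]'

```text
clock: 4.07
position: [0.5495, 0.0437, 0.0315]
ee_rot: [0.725, 0.689, 0.001, 0.0]
ft_force: [0.5, -0.1, 0.6]
grip_width: 1.001
```

Run:
```python
from h import *
o=manip.get_obs();print(o['position'],yaw(),o['ft_force'])
c=manip.camera('wrist'); save(c,'w2.png')
for l,z in dict(plate_grip=.047,bottle_large_mid=.047,bottle_small_mid=.0395).items():
    for r in manip.pinpoint(c,l)[:2]: print(l,np.round(r['at'],1),round(r['confidence'],2),np.round(ray(c,r['at'],z),4))
```

```text
[0.54947673 0.04373794 0.03150028] -2.8773895798127995 [ 0.4531219  -0.1105009   0.62462337]
plate_grip [315.2 257.3] 0.23 [0.5483 0.047  0.047 ]
bottle_large_mid [311.5 257.7] 0.67 [0.5465 0.0468 0.047 ]
```

View pics/w2.png

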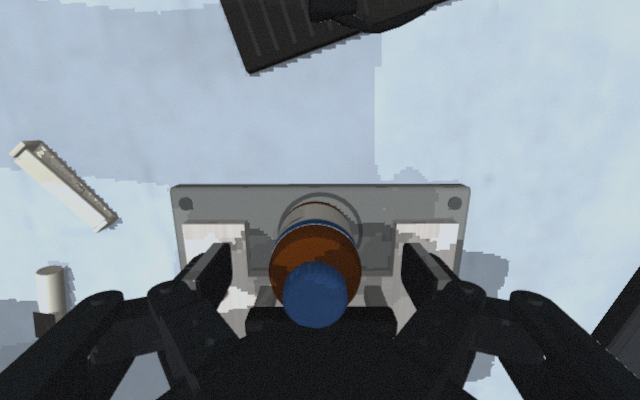

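The large bottle sits between the open fingers, about 3 mm toward -x. I'll shift to centre on it and close.

Request:
jog_arm --pt "-3 0 0" --pt "-3 0 0" --pt "-3 0 0" --pt "-3 0 0" --pt "-3 0 0" --pt "-3 0 0" --pt "-3 0 0" --pt "-3 0 0" --turn '[0,0,0,0,0,0,0,0]' --grip 30 --grip_force 30

```text
clock: 4.93
position: [0.5474, 0.0439, 0.033]
ee_rot: [0.725, 0.689, 0.002, 0.001]
ft_force: [-1.7, -0.4, 6.9]
grip_width: 0.471
```

Request:
jog_arm --pt "0 0 10" --pt "0 0 30" --pt "0 0 55" --pt "0 0 80" --pt "0 0 100" --pt "0 0 110" --pt "0 0 110" --turn '[0,0,0,0,0,0,0]'

```text
clock: 5.52
position: [0.5487, 0.0441, 0.1455]
ee_rot: [0.725, 0.689, 0.004, 0.001]
ft_force: [-0.2, 0.0, -1.0]
grip_width: 0.465
```

Run:
```python
from h import *
o=manip.get_obs();print(o['position'],yaw(),o['ft_force'],o['grip_width'])
c=manip.camera('wrist'); a=c['frame'][:260,:]
for r in manip.outline_of(c,'mat')[:1]:
    k=max(cv2.findContours(r['mask'].astype(np.uint8),0,2)[0],key=cv2.contourArea)
    print(r['extent'],r['confidence'],cv2.minAreaRect(np.array([ray(c,p[0],.008)[:2] for p in k],np.float32)))
t=manip.camera('top'); b=cv2.resize(t['frame'][110:230,190:350],(640,480))
cv2.imwrite('pics/m1.png',cv2.resize(np.vstack([a,b]),None,fx=.8,fy=.8)[:,:,::-1])
for uv in [(240,134),(210,146),(226,202),(267,185),(257,172)]: print(uv,ray(t,uv,.008))
```

```text
[0.54869987 0.0440654  0.14547042] -2.8944228340055673 [-0.20224662  0.02407771 -0.95343393] 0.4654671942036372
[243.2, 0.0, 467.3, 96.5] 0.69 ((0.5911063551902771, 0.200759157538414), (0.18021778762340546, 0.0822703093290329), 15.248348236083984)
(240, 134) [0.68906162 0.21660904 0.008     ]
(210, 146) [0.65311462 0.3043708  0.008     ]
(226, 202) [0.48357939 0.25242857 0.008     ]
(267, 185) [0.53225295 0.13485066 0.008     ]
(257, 172) [0.57169111 0.16444064 0.008     ]
```

View pics/m1.png

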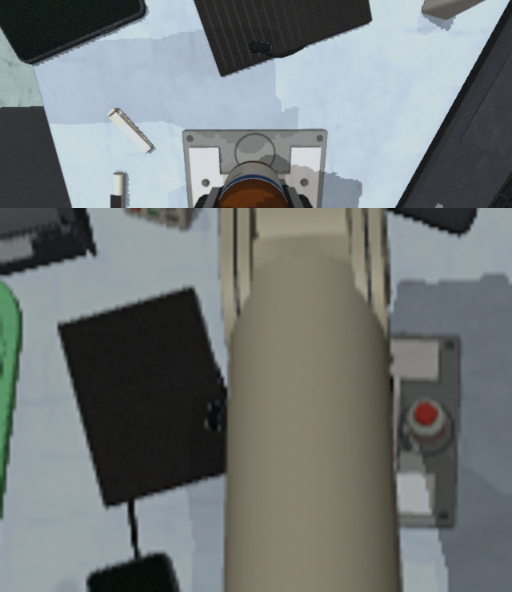

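The large bottle is held upright. A small cable plug lies at the mat's near edge, at about (0.572, 0.164), so I'll place both bottles clear of it.

Request:
jog_arm --pt "6 25 0" --pt "14 60 0" --pt "23 95 -5" --pt "32 130 -15" --pt "40 165 -30" --pt "48 198 -50" --pt "52 215 -70" --pt "52 219 -90" --pt "52 219 -105" --pt "52 219 -111" --pt "52 219 -114" --pt "52 219 -115" --turn '[0,0,0,0,0,0,0,0,0,0,0,0]'

```text
clock: 6.67
position: [0.5963, 0.2636, 0.0285]
ee_rot: [0.724, 0.689, -0.001, -0.002]
ft_force: [-25.3, -4.7, 44.5]
grip_width: 0.465
```

Request:
jog_arm --pt "0 0 -1" --pt "0 0 -2" --pt "0 0 -2" --turn '[0,0,0]'

```text
clock: 6.92
position: [0.5961, 0.2636, 0.0286]
ee_rot: [0.725, 0.689, -0.0, -0.003]
ft_force: [-10.4, -3.6, 27.7]
grip_width: 0.462
```

Request:
jog_arm --pt "0 0 2" --pt "0 0 2" --pt "0 0 2" --pt "0 0 2" --turn '[0,0,0,0]'

```text
clock: 7.25
position: [0.5956, 0.2631, 0.0295]
ee_rot: [0.725, 0.689, -0.001, -0.003]
ft_force: [0.1, -0.6, -1.7]
grip_width: 0.468
```

Request:
jog_arm --pt "0 0 0" --pt "0 0 0" --pt "0 0 0" --pt "0 0 0" --pt "0 0 0" --pt "0 0 10" --pt "0 0 30" --pt "0 0 60" --pt "0 0 90" --pt "0 0 110" --turn '[0,0,0,0,0,0,0,0,0,0]' --grip 75

```text
clock: 8.08
position: [0.5966, 0.2633, 0.1435]
ee_rot: [0.725, 0.689, 0.0, -0.003]
ft_force: [0.7, 0.3, 0.3]
grip_width: 0.876
```

Request:
jog_arm --pt "-5 -30 0" --pt "-12 -70 0" --pt "-18 -105 0" --pt "-25 -140 0" --pt "-31 -175 0" --pt "-38 -210 0" --pt "-44 -245 0" --pt "-48 -275 -5" --pt "-49 -290 -15" --pt "-49 -291 -25" --pt "-49 -291 -25" --turn '[0,0,0,0,0,0,0,0,0,0,0]'

```text
clock: 9.0
position: [0.5466, -0.0285, 0.1175]
ee_rot: [0.725, 0.688, -0.0, -0.003]
ft_force: [-0.1, 0.2, -0.3]
grip_width: 0.876
```

Run:
```python
from h import *
o=manip.get_obs();print(o['position'],yaw(),o['ft_force'])
c=manip.camera('wrist'); save(c,'w3.png')
for l,z in dict(holder=0,plate_grip=.047,bottle_small_mid=.0395,bottle_large_mid=.043).items():
    for r in manip.pinpoint(c,l)[:2]: print(l,np.round(r['at'],1),round(r['confidence'],2),np.round(ray(c,r['at'],z),4))
```

```text
[ 0.54664161 -0.02847638  0.1174949 ] -3.014806324781233 [-0.10007005  0.2264977  -0.25335144]
holder [318.9 154.7] 0.71 [0.5498 0.0111 0.    ]
plate_grip [317.9 157.6] 0.72 [0.549  0.0138 0.047 ]
bottle_small_mid [317.5 208. ] 0.71 [ 0.5465 -0.0277  0.0395]
```

View pics/w3.png

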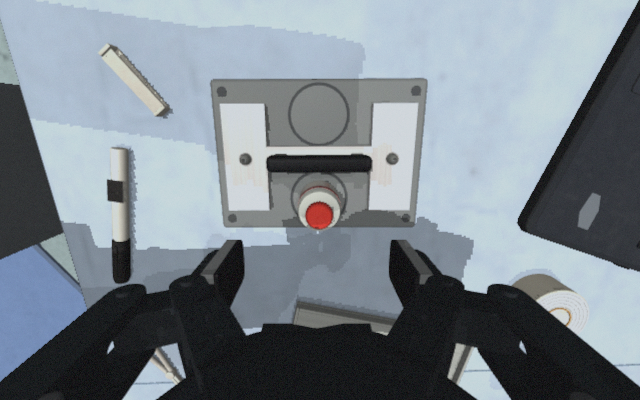

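The small bottle at (319,208) is centred between the fingers, the plate is still on its dowels, and the empty seat ring is at (319,113). I'll go down and grip.

Request:
jog_arm --pt "0 0 -30" --pt "0 0 -55" --pt "0 0 -75" --pt "0 0 -88" --pt "0 0 -93" --pt "0 0 -93" --pt "0 0 -93" --turn '[0,0,0,0,0,0,0]'

```text
clock: 9.83
position: [0.5487, -0.0262, 0.0269]
ee_rot: [0.724, 0.69, 0.001, -0.002]
ft_force: [-0.1, -0.3, -0.5]
grip_width: 0.879
```

Request:
jog_arm --pt "0 0 0" --pt "0 0 0" --pt "0 0 0" --pt "0 0 0" --pt "0 0 0" --pt "0 0 0" --pt "0 0 0" --pt "0 0 0" --turn '[0,0,0,0,0,0,0,0]' --grip 22 --grip_force 30

```text
clock: 10.5
position: [0.5493, -0.0262, 0.0278]
ee_rot: [0.724, 0.69, 0.002, -0.002]
ft_force: [-1.8, 0.3, 5.1]
grip_width: 0.38
```

Request:
jog_arm --pt "0 0 10" --pt "0 0 30" --pt "0 0 55" --pt "0 0 80" --pt "0 0 90" --pt "6 25 90" --pt "17 60 90" --pt "28 95 90" --pt "38 130 90" --pt "49 165 90" --pt "60 200 90" --pt "67 228 85" --turn '[0,0,0,0,0,0,0,0,0,0,0,0]'

```text
clock: 11.5
position: [0.6169, 0.2054, 0.1135]
ee_rot: [0.723, 0.69, 0.003, -0.002]
ft_force: [-0.0, -0.3, -1.2]
grip_width: 0.379
```

Request:
jog_arm --pt "0 0 0" --pt "0 0 0" --pt "0 0 0" --turn '[0,0,0]'

```text
clock: 11.75
position: [0.6167, 0.2045, 0.1131]
ee_rot: [0.724, 0.69, 0.002, -0.002]
ft_force: [-0.7, 0.4, -1.9]
grip_width: 0.377
```

Run:
```python
from h import *
o=manip.get_obs();print(o['position'],yaw(),o['ft_force'],o['grip_width'])
c=manip.camera('wrist'); save(c,'w4.png')
for l,z in dict(bottle_small_mid=.12,bottle_large_mid=.043).items():
    for r in manip.pinpoint(c,l)[:2]: print(l,np.round(r['at'],1),round(r['confidence'],2),np.round(ray(c,r['at'],z),4))
```

```text
[0.61671231 0.20446952 0.11310965] -2.6900700464152436 [-0.69010171  0.36440788 -1.90203924] 0.37726222779231045
bottle_small_mid [315.7 260.8] 0.55 [0.6155 0.2014 0.12  ]
bottle_large_mid [284.3 132.5] 0.67 [0.5955 0.2663 0.043 ]
```

View pics/w4.png

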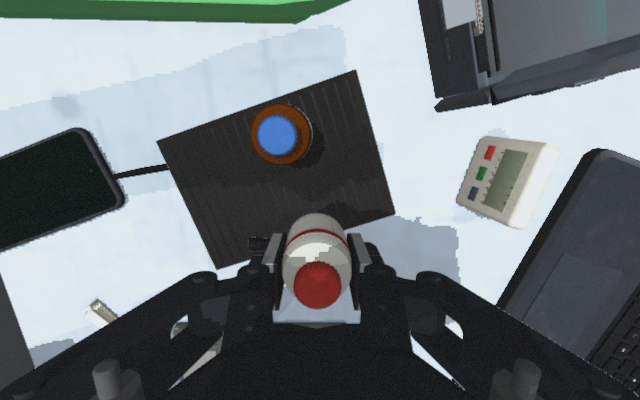

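The large bottle stands upright on the mat at (280,135), and the small one is held upright. I'll lower it.

Request:
jog_arm --pt "0 -1 -25" --pt "0 -2 -50" --pt "0 -2 -70" --pt "0 -2 -80" --pt "0 -2 -84" --pt "0 -2 -86" --pt "0 -2 -87" --pt "0 -2 -87" --turn '[0,0,0,0,0,0,0,0]'

```text
clock: 12.57
position: [0.6178, 0.2015, 0.0278]
ee_rot: [0.724, 0.69, 0.003, -0.001]
ft_force: [-0.2, 1.0, -0.5]
grip_width: 0.378
```

Request:
jog_arm --pt "0 0 -1" --pt "0 0 -2" --pt "0 0 -3" --pt "0 0 -3" --turn '[0,0,0,0]'

```text
clock: 12.9
position: [0.6178, 0.2016, 0.0249]
ee_rot: [0.724, 0.69, 0.003, -0.001]
ft_force: [-0.4, 0.2, -2.0]
grip_width: 0.378
```

Request:
jog_arm --pt "0 0 -1" --pt "0 0 -2" --pt "0 0 -2" --turn '[0,0,0]'

```text
clock: 13.15
position: [0.618, 0.2017, 0.0239]
ee_rot: [0.724, 0.69, 0.004, -0.002]
ft_force: [-4.5, -0.9, 7.7]
grip_width: 0.376
```

Request:
jog_arm --pt "0 0 0" --pt "0 0 0" --pt "0 0 0" --pt "0 0 0" --pt "0 0 0" --pt "0 0 10" --pt "0 0 35" --pt "0 0 70" --pt "0 0 105" --pt "0 0 130" --pt "0 0 130" --turn '[0,0,0,0,0,0,0,0,0,0,0]' --grip 70

```text
clock: 14.07
position: [0.6209, 0.2023, 0.1611]
ee_rot: [0.724, 0.689, 0.008, 0.0]
ft_force: [0.6, 0.2, -0.4]
grip_width: 0.819
```

Run:
```python
from h import *
o=manip.get_obs();print(o['position'],yaw(),o['joint_pos'])
c=manip.camera('wrist'); save(c,'w5.png')
for l,z in dict(bottle_small_mid=.0355,bottle_large_mid=.043).items():
    for r in manip.pinpoint(c,l)[:2]: print(l,np.round(r['at'],1),round(r['confidence'],2),np.round(ray(c,r['at'],z),4))
```

```text
[0.62087398 0.20225566 0.16105477] -2.83723896396026 [-0.71395771  0.44742246  0.4452071   1.50723867 -0.20725313  1.21790267
 -0.28748397]
bottle_small_mid [313.5 198.7] 0.79 [0.6185 0.1995 0.0355]
bottle_large_mid [284.4 128.9] 0.75 [0.5961 0.267  0.043 ]
```

View pics/w5.png

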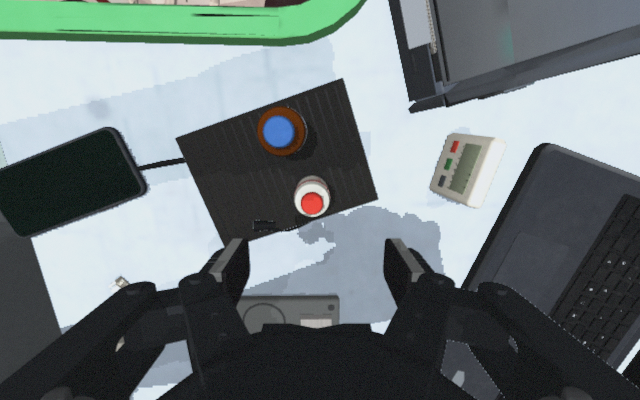

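Both bottles stand upright on the mat, large at (282,131) and small at (313,197), and both are released. Next is the plate.

Request:
jog_arm --pt "0 0 15" --pt "0 -10 25" --pt "-5 -30 25" --pt "-15 -60 25" --pt "-25 -90 20" --pt "-35 -115 15" --pt "-45 -140 10" --pt "-55 -160 5" --pt "-63 -175 0" --pt "-68 -187 -10" --pt "-72 -193 -20" --pt "-72 -193 -30" --turn '[-4,-11,-18,-25,-32,-39,-46,-53,-60,-67,-74,-81]'

```text
clock: 15.22
position: [0.5442, 0.0067, 0.1228]
ee_rot: [0.999, 0.05, 0.003, 0.001]
ft_force: [0.4, 0.3, 0.3]
grip_width: 0.818
```

Request:
jog_arm --pt "0 0 0" --pt "0 0 0" --pt "0 0 0" --pt "0 0 0" --turn '[-6,-9,-9,-9]'

```text
clock: 15.55
position: [0.5437, 0.0067, 0.1221]
ee_rot: [1.0, -0.028, 0.002, 0.002]
ft_force: [-0.7, 0.6, 0.4]
grip_width: 0.817
```

Run:
```python
from h import *
o=manip.get_obs();print(o['position'],yaw(),o['joint_pos'])
c=manip.camera('wrist'); save(c,'w6.png')
for l,z in dict(plate_grip=.047,holder=0).items():
    for r in manip.pinpoint(c,l)[:2]: print(l,np.round(r['at'],1),round(r['confidence'],2),np.round(ray(c,r['at'],z),4))
for l,z in [('holder',.012),('plate_grip',.02)]:
    for r in manip.outline_of(c,l)[:1]:
        k=max(cv2.findContours(r['mask'].astype(np.uint8),0,2)[0],key=cv2.contourArea)
        print(l,r['extent'],cv2.minAreaRect(np.array([ray(c,p[0],z)[:2] for p in k],np.float32)))
m=(c['frame'].max(2)<45).astype(np.uint8); print(c['frame'].shape)
```

```text
[0.54369429 0.00674629 0.12207312] 86.81837794962462 [-0.77824351  0.30127566  0.79515355  1.84895631 -0.23701994  1.08606459
 -1.52123476]
plate_grip [313.5 200.9] 0.93 [0.5499 0.009  0.047 ]
plate_grip [ 65.5 129.5] 0.7 [0.6156 0.1897 0.047 ]
holder [311.5 190.9] 0.72 [0.5474 0.0113 0.    ]
holder [235.9, 85.9, 392.0, 279.8] ((0.5492883920669556, 0.009219083935022354), (0.13066834211349487, 0.17984245717525482), 87.03593444824219)
plate_grip [258.0, 95.9, 367.6, 276.4] ((0.54927659034729, 0.009341176599264145), (0.09072919189929962, 0.16072654724121094), 86.78738403320312)
(400, 640, 3)
```

View pics/w6.png

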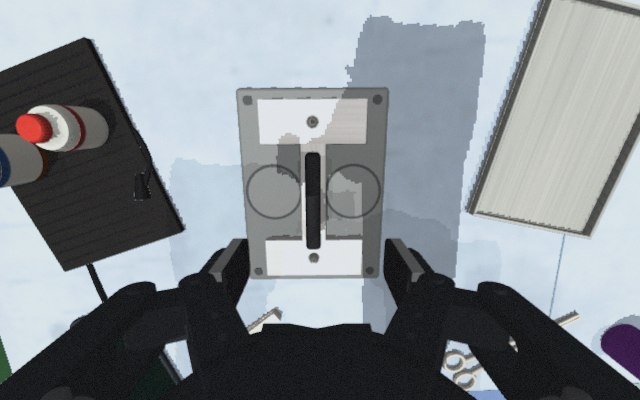

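The plate is centred at (0.549, 0.009) with yaw of about -3°, and plate and base agree to 0.1 mm. I'll go down and grip the handle.

Request:
jog_arm --pt "3 1 -25" --pt "6 3 -50" --pt "6 3 -70" --pt "6 3 -84" --pt "6 3 -91" --pt "6 3 -92" --pt "6 3 -92" --pt "6 3 -92" --turn '[0,0,0,0,0,0,0,0]'

```text
clock: 16.47
position: [0.5509, 0.0097, 0.0318]
ee_rot: [1.0, -0.028, 0.003, 0.002]
ft_force: [-0.1, 0.3, 0.5]
grip_width: 0.819
```

Request:
jog_arm --pt "0 0 0" --pt "0 0 0" --pt "0 0 0" --pt "0 0 0" --pt "0 0 0" --pt "0 0 0" --pt "0 0 0" --pt "0 0 0" --pt "0 0 0" --pt "0 0 0" --turn '[0,0,0,0,0,0,0,0,0,0]' --grip 2 --grip_force 60

```text
clock: 17.3
position: [0.5511, 0.0096, 0.0322]
ee_rot: [1.0, -0.028, 0.004, 0.001]
ft_force: [-1.5, -1.0, 5.4]
grip_width: 0.128
```

Request:
jog_arm --pt "0 0 2" --pt "0 0 5" --pt "0 0 8" --pt "0 0 11" --pt "0 0 14" --pt "0 0 17" --pt "0 0 20" --pt "0 0 24" --pt "0 0 28" --turn '[0,0,0,0,0,0,0,0,0]'

```text
clock: 18.05
position: [0.5511, 0.0097, 0.0606]
ee_rot: [1.0, -0.028, 0.004, 0.001]
ft_force: [-0.6, 0.5, -2.2]
grip_width: 0.128
```

Request:
jog_arm --pt "0 0 20" --pt "0 0 45" --pt "0 0 60" --pt "0 0 70" --pt "0 0 70" --pt "0 0 70" --turn '[0,0,0,0,0,0]'

```text
clock: 18.55
position: [0.551, 0.01, 0.1304]
ee_rot: [1.0, -0.028, 0.004, 0.001]
ft_force: [-0.8, 0.9, -4.1]
grip_width: 0.124
```

Run:
```python
from h import *
o=manip.get_obs();print(o['position'],yaw(),o['ft_force'],o['torque'],o['grip_width'])
c=manip.camera('wrist'); save(c,'w7.png')
for r in manip.outline_of(c,'plate_grip')[:1]:
    k=max(cv2.findContours(r['mask'].astype(np.uint8),0,2)[0],key=cv2.contourArea)
    print(cv2.minAreaRect(np.array([ray(c,p[0],o['position'][2]-.012)[:2] for p in k],np.float32)))
for n in ['wrist','top','scene']:
    t=c if n=='wrist' else manip.camera(n)
    for r in manip.pinpoint(t,'tray_floor')[:2]: print(n,np.round(r['at'],1),round(r['confidence'],2),np.round(ray(t,r['at'],.008),4))
    for r in manip.outline_of(t,'tray_floor')[:1]:
        k=max(cv2.findContours(r['mask'].astype(np.uint8),0,2)[0],key=cv2.contourArea)
        print(n,r['extent'],cv2.minAreaRect(np.array([ray(t,p[0],.017)[:2] for p in k],np.float32)))
```

```text
[0.55102216 0.00997997 0.1303947 ] 86.77754749489208 [-0.83579415  0.94405312 -4.1108626 ] [0.06548173 0.07173583 0.04733429] 0.12399648117234446
((0.5600089430809021, 0.010396573692560196), (0.0899045541882515, 0.13904505968093872), 86.6415786743164)
wrist [563.1 134.3] 0.66 [ 0.5945 -0.2184  0.008 ]
wrist [465.8, 0.2, 638.5, 245.1] ((0.5956236124038696, -0.21346589922904968), (0.12679821252822876, 0.18915657699108124), 75.118896484375)
top [392.9 164.7] 0.67 [ 0.588  -0.2326  0.008 ]
top [365.8, 132.6, 413.3, 197.0] ((0.5957610011100769, -0.21654745936393738), (0.11834796518087387, 0.19077447056770325), 74.80663299560547)
scene [407.7 233.3] 0.87 [ 0.5997 -0.2184  0.008 ]
scene [359.9, 211.5, 455.4, 264.8] ((0.5886099338531494, -0.2229917347431183), (0.13164068758487701, 0.2004912942647934), 75.00800323486328)
```

View pics/w7.png

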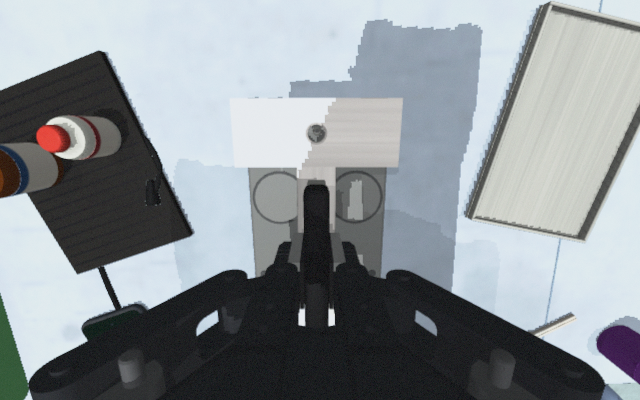

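The plate is lifted level. The tray is at about (0.5955, -0.217) with yaw -15°. I'll carry the plate over it.

Request:
jog_arm --pt "3 -15 0" --pt "9 -45 0" --pt "15 -75 0" --pt "21 -105 0" --pt "27 -135 0" --pt "33 -165 0" --pt "39 -192 0" --pt "44 -215 0" --pt "46 -227 -10" --pt "46 -227 -25" --pt "46 -227 -40" --pt "46 -227 -40" --turn '[0,-1,-3,-5,-7,-9,-11,-12,-12,-12,-12,-12]'

```text
clock: 20.05
position: [0.5954, -0.2168, 0.0872]
ee_rot: [0.991, -0.133, 0.001, 0.002]
ft_force: [-0.6, 0.6, -4.2]
grip_width: 0.123
```

Run:
```python
from h import *
o=manip.get_obs();print(o['position'],yaw(),o['ft_force'],o['grip_width'])
c=manip.camera('wrist'); save(c,'w8.png')
for r in manip.outline_of(c,'plate_grip')[:1]:
    k=max(cv2.findContours(r['mask'].astype(np.uint8),0,2)[0],key=cv2.contourArea)
    print(r['extent'],cv2.minAreaRect(np.array([ray(c,p[0],o['position'][2]-.012)[:2] for p in k],np.float32)))
for r in manip.outline_of(c,'tray_floor')[:1]:
    k=max(cv2.findContours(r['mask'].astype(np.uint8),0,2)[0],key=cv2.contourArea)
    print(r['extent'],cv2.minAreaRect(np.array([ray(c,p[0],.017)[:2] for p in k],np.float32)))
```

```text
[ 0.59543844 -0.21675929  0.0872444 ] 74.74250252498035 [-0.55355985  0.56576464 -4.16212077] 0.12262938287871165
[231.3, 95.9, 404.5, 328.0] ((0.6039413213729858, -0.21849855780601501), (0.08946315944194794, 0.1392761468887329), 74.68319702148438)
[232.7, 80.5, 400.9, 280.8] ((0.5727400183677673, -0.2488403618335724), (0.04489341378211975, 0.09380312263965607), 75.2905044555664)
```

View pics/w8.png

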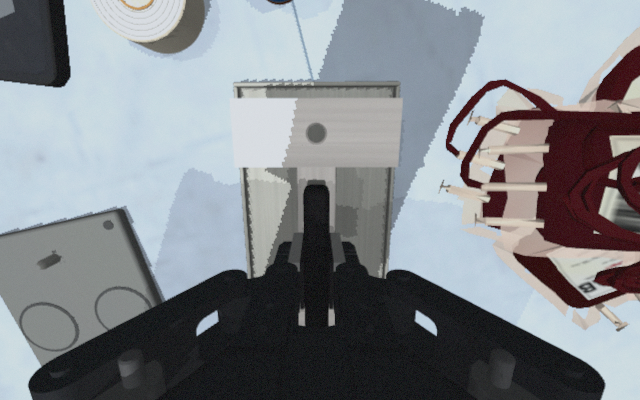

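Run:
```python
from h import *
c=manip.camera('wrist'); u=np.array([np.cos(np.radians(-15.2)),np.sin(np.radians(-15.2))])
A,B=ray(c,(234,81),.017)[:2],ray(c,(401,81),.017)[:2]
print('tray',np.linalg.norm(A-B),(A+B)/2-.094*u)
A,B=ray(c,(231,97),.0752)[:2],ray(c,(403,97),.0752)[:2]
print('plate',np.linalg.norm(A-B),(A+B)/2-.080*u)
```

```text
tray 0.11908865651882503 [ 0.5979875  -0.21833436]
plate 0.09093057515377675 [ 0.59606998 -0.21702151]
```

Tray and plate centres agree to about 2 mm and the yaw matches. I'll lower it.

Request:
jog_arm --pt "1 -1 -15" --pt "2 -1 -30" --pt "2 -1 -42" --pt "2 -1 -50" --pt "2 -1 -54" --pt "2 -1 -56" --pt "2 -1 -57" --pt "2 -1 -57" --turn '[0,0,0,0,0,0,0,0]'

```text
clock: 20.92
position: [0.5997, -0.2185, 0.0346]
ee_rot: [0.991, -0.133, 0.004, 0.002]
ft_force: [-0.2, 0.3, -3.0]
grip_width: 0.127
```

Request:
jog_arm --pt "0 0 -1" --pt "0 0 -2" --pt "0 0 -2" --turn '[0,0,0]'

```text
clock: 21.17
position: [0.5998, -0.2185, 0.0327]
ee_rot: [0.991, -0.132, 0.004, 0.002]
ft_force: [-0.0, -0.0, -3.7]
grip_width: 0.128
```

Request:
jog_arm --pt "-1 0 -1" --pt "-1 0 -2" --pt "-1 0 -3" --pt "-1 0 -4" --pt "-1 0 -4" --turn '[0,0,0,0,0]'

```text
clock: 21.58
position: [0.5987, -0.2184, 0.0285]
ee_rot: [0.991, -0.132, 0.004, 0.002]
ft_force: [-0.6, 0.7, -3.2]
grip_width: 0.124
```

Request:
jog_arm --pt "0 0 -1" --pt "0 0 -1" --pt "0 0 -1" --turn '[0,0,0]'

```text
clock: 21.83
position: [0.5988, -0.2185, 0.0282]
ee_rot: [0.991, -0.132, 0.004, 0.002]
ft_force: [-2.5, 1.4, 5.6]
grip_width: 0.129
```

Contact with the tray floor. I'll release and go up.

Request:
jog_arm --pt "0 0 0" --pt "0 0 0" --pt "0 0 0" --pt "0 0 0" --pt "0 0 0" --pt "0 0 10" --pt "0 0 30" --pt "0 0 60" --pt "0 0 95" --pt "0 0 130" --pt "0 0 150" --pt "0 0 150" --turn '[0,0,0,0,0,0,0,0,0,0,0,0]' --grip 60

```text
clock: 22.83
position: [0.6007, -0.2199, 0.1841]
ee_rot: [0.991, -0.133, 0.008, 0.002]
ft_force: [0.3, -0.0, -0.3]
grip_width: 0.701
```

Run:
```python
from h import *
o=manip.get_obs();print(o['position'],yaw(),o['ft_force'],o['grip_width'])
c=manip.camera('wrist'); save(c,'w9.png')
for l,z in [('plate_grip',.016),('tray_floor',.017)]:
  for r in manip.outline_of(c,l)[:1]:
    k=max(cv2.findContours(r['mask'].astype(np.uint8),0,2)[0],key=cv2.contourArea)
    print(l,r['extent'],cv2.minAreaRect(np.array([ray(c,p[0],z)[:2] for p in k],np.float32)))
for r in manip.pinpoint(c,'plate_grip')[:1]: print(ray(c,r['at'],.043))
```

```text
[ 0.60071293 -0.21993261  0.18414261] 74.74239942653878 [ 0.34281366 -0.00647575 -0.28931194] 0.7007281870451838
plate_grip [272.6, 111.6, 358.9, 257.2] ((0.5972894430160522, -0.21742036938667297), (0.08983420580625534, 0.15941877663135529), 74.45550537109375)
tray_floor [257.8, 104.2, 369.8, 269.6] ((0.5951083898544312, -0.21730667352676392), (0.11757475137710571, 0.18738558888435364), 75.00493621826172)
[ 0.60081709 -0.22014973  0.043     ]
```

View pics/w9.png

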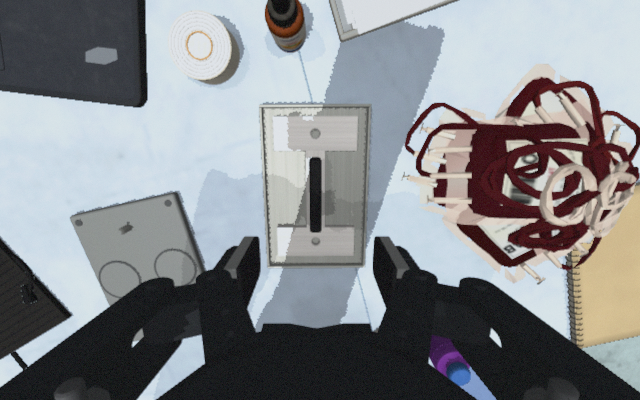

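The plate lies flat and centred in the tray at (316,190), about 2 mm off. Now I'll return the bottles, small one first.

Request:
jog_arm --pt "0 20 0" --pt "2 55 0" --pt "4 92 0" --pt "6 130 0" --pt "8 168 0" --pt "10 206 0" --pt "12 244 0" --pt "13 282 0" --pt "14 318 0" --pt "15 352 0" --pt "16 385 0" --pt "17 410 0" --turn '[5,12,19,26,33,40,47,54,61,68,75,82]' --grip 80

```text
clock: 24.03
position: [0.614, 0.1954, 0.1758]
ee_rot: [0.833, 0.554, 0.003, -0.002]
ft_force: [0.5, 0.4, 0.2]
grip_width: 0.937
```

Request:
jog_arm --pt "0 8 0" --pt "0 12 -10" --pt "0 12 -20" --pt "0 12 -30" --pt "0 12 -30" --pt "0 12 -30" --turn '[7,14,20,20,20,20]'

```text
clock: 24.53
position: [0.6135, 0.2067, 0.1446]
ee_rot: [0.725, 0.689, 0.001, -0.003]
ft_force: [0.6, 2.0, 0.1]
grip_width: 0.934
```

Run:
```python
from h import *
o=manip.get_obs();print(o['position'],yaw(),o['joint_pos'])
c=manip.camera('wrist'); save(c,'w10.png')
for l,z in dict(bottle_small_mid=.0355,bottle_large_mid=.043).items():
    for r in manip.pinpoint(c,l)[:2]: print(l,np.round(r['at'],1),round(r['confidence'],2),np.round(ray(c,r['at'],z),4))
```

```text
[0.61348334 0.20667985 0.14464831] -2.9765822887513878 [-0.69906952  0.45541248  0.40912036  1.52509892 -0.19485597  1.20084074
 -0.30842272]
bottle_small_mid [320.5 203.4] 0.62 [0.6161 0.2026 0.0355]
bottle_large_mid [291.  137.2] 0.57 [0.5941 0.2638 0.043 ]
```

Request:
jog_arm --pt "3 -3 -25" --pt "4 -5 -55" --pt "4 -5 -85" --pt "4 -5 -105" --pt "4 -5 -115" --pt "4 -5 -119" --pt "4 -5 -119" --pt "4 -5 -119" --pt "4 -5 -119" --turn '[0,0,0,0,0,0,0,0,0]'

```text
clock: 25.43
position: [0.6194, 0.2025, 0.0291]
ee_rot: [0.725, 0.689, 0.004, -0.002]
ft_force: [-0.1, 0.3, 0.9]
grip_width: 0.939
```

Request:
jog_arm --pt "0 0 -1" --pt "0 0 -2" --pt "0 0 -2" --pt "0 0 -2" --pt "0 0 -2" --pt "0 0 -2" --pt "0 0 -2" --pt "0 0 -2" --pt "0 0 -2" --turn '[0,0,0,0,0,0,0,0,0]' --grip 22 --grip_force 30

```text
clock: 26.18
position: [0.6197, 0.2026, 0.0275]
ee_rot: [0.725, 0.689, 0.004, -0.002]
ft_force: [-1.3, -1.0, 6.0]
grip_width: 0.379
```

Request:
jog_arm --pt "0 0 10" --pt "0 0 30" --pt "0 0 55" --pt "0 0 80" --pt "-5 -15 90" --pt "-14 -45 90" --pt "-25 -80 90" --pt "-36 -115 90" --pt "-47 -150 90" --pt "-58 -185 90" --pt "-67 -215 90" --pt "-71 -228 85" --turn '[0,0,0,0,0,0,0,0,0,0,0,0]'

```text
clock: 27.18
position: [0.5476, -0.0306, 0.1138]
ee_rot: [0.726, 0.687, 0.004, -0.001]
ft_force: [0.0, -0.2, -0.8]
grip_width: 0.376
```

Request:
jog_arm --pt "0 0 -25" --pt "0 0 -45" --pt "0 0 -60" --pt "0 0 -68" --pt "0 0 -70" --pt "0 0 -70" --pt "0 0 -70" --turn '[0,0,0,0,0,0,0]'

```text
clock: 27.77
position: [0.5482, -0.0306, 0.0447]
ee_rot: [0.726, 0.687, 0.005, -0.001]
ft_force: [-0.3, -0.1, -1.0]
grip_width: 0.381
```

Run:
```python
from h import *
o=manip.get_obs();print(o['position'],yaw(),o['ft_force'],o['grip_width'])
c=manip.camera('wrist'); save(c,'w11.png')
for r in manip.pinpoint(c,'holder')[:2]: print(np.round(r['at'],1),round(r['confidence'],2),np.round(ray(c,r['at'],0),4))
```

```text
[ 0.54819398 -0.03063758  0.04470066] -3.177617675386955 [-0.29499646 -0.11108117 -0.99189875] 0.380722583228273
[314.  166.8] 0.78 [0.5484 0.0086 0.    ]
```

View pics/w11.png

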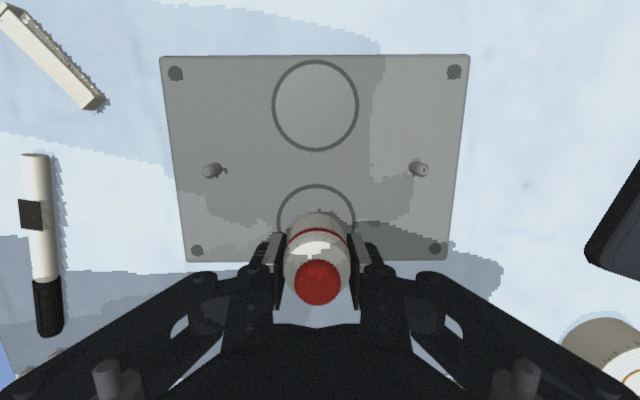

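The holder is clear at (315,167), and the small bottle is over the near seat, about 5 mm toward -y. I'll correct that and lower it.

Request:
jog_arm --pt "0 3 -3" --pt "0 5 -7" --pt "0 5 -10" --pt "0 5 -12" --pt "0 5 -12" --turn '[0,0,0,0,0]'

```text
clock: 28.28
position: [0.5479, -0.0256, 0.0322]
ee_rot: [0.726, 0.687, 0.004, -0.001]
ft_force: [0.8, 0.5, -1.4]
grip_width: 0.369
```

Request:
jog_arm --pt "0 0 -1" --pt "0 0 -2" --pt "0 0 -2" --turn '[0,0,0]'

```text
clock: 28.53
position: [0.5481, -0.0257, 0.0314]
ee_rot: [0.726, 0.687, 0.005, -0.001]
ft_force: [-6.3, 0.7, 14.1]
grip_width: 0.38
```

Contact as expected. I'll release, rise, and go back for the large bottle (TCP at release was 0.596, 0.263).

Request:
jog_arm --pt "0 0 1" --pt "0 0 1" --pt "0 0 1" --turn '[0,0,0]'

```text
clock: 28.78
position: [0.5482, -0.0258, 0.0324]
ee_rot: [0.727, 0.687, 0.005, -0.001]
ft_force: [0.2, 0.9, -1.4]
grip_width: 0.375
```

Request:
jog_arm --pt "0 0 0" --pt "0 0 0" --pt "0 0 0" --pt "0 0 0" --pt "0 0 0" --pt "0 0 10" --pt "0 0 35" --pt "0 0 70" --pt "0 0 105" --pt "0 0 120" --turn '[0,0,0,0,0,0,0,0,0,0]' --grip 80

```text
clock: 29.62
position: [0.5499, -0.0262, 0.1576]
ee_rot: [0.727, 0.687, 0.007, 0.001]
ft_force: [1.2, -0.2, 0.0]
grip_width: 0.938
```

Request:
jog_arm --pt "5 30 0" --pt "12 70 0" --pt "19 110 0" --pt "26 148 0" --pt "33 186 0" --pt "39 224 0" --pt "45 262 0" --pt "48 282 0" --pt "48 289 0" --pt "48 289 0" --pt "48 289 0" --turn '[0,0,0,0,0,0,0,0,0,0,0]'

```text
clock: 30.53
position: [0.5981, 0.2615, 0.1579]
ee_rot: [0.727, 0.687, 0.007, 0.001]
ft_force: [0.6, -0.2, 1.2]
grip_width: 0.939
```

Run:
```python
from h import *
o=manip.get_obs();print(o['position'],yaw(),o['grip_width'])
c=manip.camera('wrist'); save(c,'w12.png')
for l,z in dict(bottle_small_mid=.0395,bottle_large_mid=.043).items():
    for r in manip.pinpoint(c,l)[:2]: print(l,np.round(r['at'],1),round(r['confidence'],2),np.round(ray(c,r['at'],z),4))
```

```text
[0.59807681 0.26150654 0.15794478] -3.280735216898009 0.9386398518658033
bottle_large_mid [310.9 192.2] 0.58 [0.5938 0.2674 0.043 ]
```

View pics/w12.png

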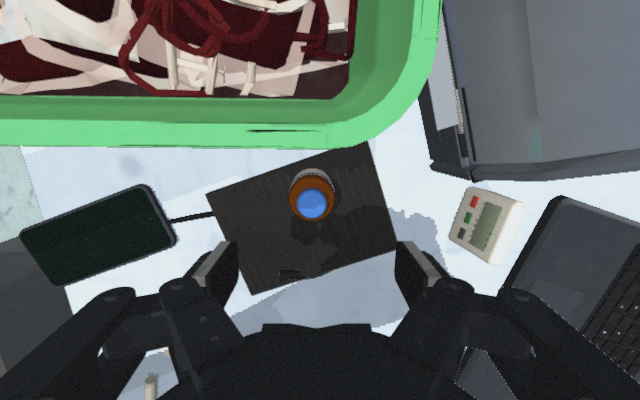

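The large bottle is still upright on the mat at (313,197). I'll go down on it.

Request:
jog_arm --pt "-2 2 -25" --pt "-4 3 -55" --pt "-4 3 -85" --pt "-4 3 -108" --pt "-4 3 -121" --pt "-4 3 -126" --pt "-4 3 -127" --pt "-4 3 -127" --pt "-4 3 -127" --turn '[0,0,0,0,0,0,0,0,0]'

```text
clock: 31.43
position: [0.5955, 0.2638, 0.0328]
ee_rot: [0.728, 0.686, 0.008, 0.002]
ft_force: [0.0, 0.4, -0.1]
grip_width: 0.934
```

Request:
jog_arm --pt "0 0 0" --pt "0 0 0" --pt "0 0 0" --pt "0 0 0" --pt "0 0 0" --pt "0 0 0" --pt "0 0 0" --pt "0 0 0" --turn '[0,0,0,0,0,0,0,0]' --grip 30 --grip_force 30

```text
clock: 32.1
position: [0.5957, 0.264, 0.0338]
ee_rot: [0.728, 0.686, 0.009, 0.001]
ft_force: [-2.7, -1.0, 6.0]
grip_width: 0.47
```

Request:
jog_arm --pt "0 0 10" --pt "0 0 30" --pt "0 0 55" --pt "0 0 80" --pt "-4 -15 90" --pt "-9 -45 90" --pt "-15 -80 90" --pt "-22 -115 90" --pt "-29 -150 90" --pt "-37 -185 90" --pt "-44 -209 90" --pt "-48 -218 85" --turn '[0,0,0,0,0,0,0,0,0,0,0,0]'

```text
clock: 33.1
position: [0.5476, 0.0412, 0.1204]
ee_rot: [0.73, 0.684, 0.009, 0.002]
ft_force: [-0.1, -0.6, -1.0]
grip_width: 0.466
```

Request:
jog_arm --pt "0 3 -25" --pt "0 3 -50" --pt "0 3 -68" --pt "0 3 -76" --pt "0 3 -80" --pt "0 3 -80" --pt "0 3 -80" --turn '[0,0,0,0,0,0,0]'

```text
clock: 33.68
position: [0.5483, 0.0444, 0.0413]
ee_rot: [0.73, 0.684, 0.01, 0.003]
ft_force: [-0.1, 0.3, -2.0]
grip_width: 0.466
```

Run:
```python
from h import *
o=manip.get_obs();print(o['position'],yaw(),o['ft_force'],o['grip_width'])
c=manip.camera('wrist'); save(c,'w13.png')
```

```text
[0.54827213 0.04437861 0.04130248] -3.7132952962027304 [-0.05119716  0.30307232 -2.00623711] 0.4664471496551089
```

View pics/w13.png

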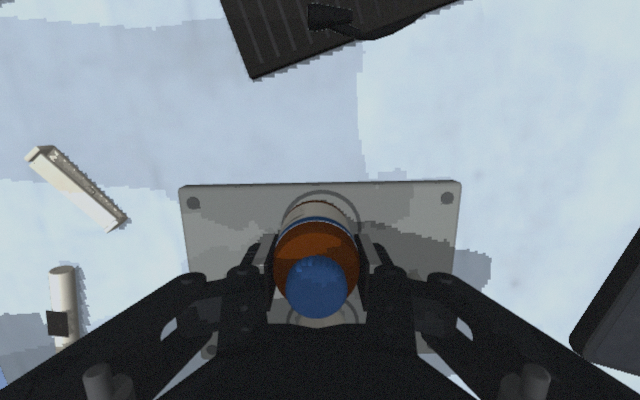

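The bottle sits over its ring at (318,235), the same relation as in the first close view. I'll lower it the last few millimetres.

Request:
jog_arm --pt "0 0 -1" --pt "0 0 -2" --pt "0 0 -3" --pt "0 0 -4" --pt "0 0 -4" --turn '[0,0,0,0,0]'

```text
clock: 34.15
position: [0.5486, 0.0445, 0.0378]
ee_rot: [0.73, 0.684, 0.01, 0.003]
ft_force: [0.6, -0.2, 1.7]
grip_width: 0.466
```

Request:
jog_arm --pt "0 0 0" --pt "0 0 0" --pt "0 0 0" --pt "0 0 0" --pt "0 0 0" --pt "0 0 10" --pt "0 0 35" --pt "0 0 70" --pt "0 0 105" --pt "0 0 140" --pt "0 0 170" --pt "0 0 190" --turn '[0,0,0,0,0,0,0,0,0,0,0,0]' --grip 80

```text
clock: 35.15
position: [0.5494, 0.0442, 0.2321]
ee_rot: [0.73, 0.684, 0.012, 0.004]
ft_force: [0.5, -0.8, 0.1]
grip_width: 0.934
```

Request:
jog_arm --pt "0 -15 10" --pt "0 -30 30" --pt "0 -39 50" --pt "0 -39 50" --pt "0 -39 50" --turn '[0,0,0,0,0]'

```text
clock: 35.57
position: [0.5496, 0.0037, 0.2831]
ee_rot: [0.731, 0.683, 0.013, 0.004]
ft_force: [-0.3, 0.7, -0.7]
grip_width: 0.937
```

Run:
```python
from h import *
o=manip.get_obs();print(o['position'],yaw(),o['ft_force'],o['clock'])
c=manip.camera('wrist'); save(c,'w14.png')
for l,z in dict(holder=0,bottle_large_mid=.047,bottle_small_mid=.0395,plate_grip=.043).items():
    for r in manip.pinpoint(c,l)[:2]: print(l,np.round(r['at'],1),round(r['confidence'],2),np.round(ray(c,r['at'],z),4))
```

```text
[0.54961577 0.00365016 0.28311168] -3.872235079071075 [-0.27944999  0.66033687 -0.71079897] 35.5667
holder [311.6 165.1] 0.73 [0.5489 0.0136 0.    ]
bottle_large_mid [307.5 144.2] 0.74 [0.5457 0.0475 0.047 ]
bottle_small_mid [310.9 197.1] 0.7 [ 0.5447 -0.0262  0.0395]
plate_grip [355.3 313.6] 0.69 [ 0.6001 -0.2176  0.043 ]
```

View pics/w14.png

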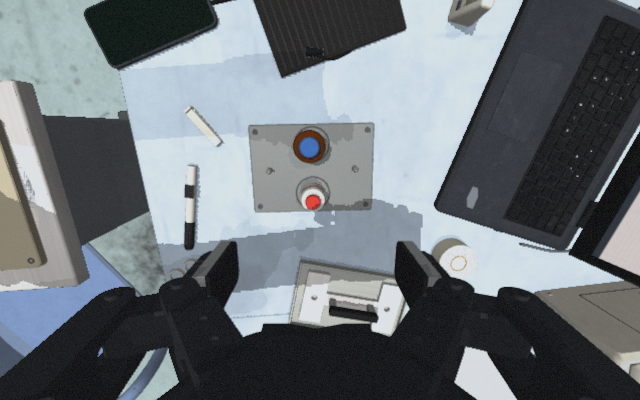

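Both bottles stand upright on their own seats. Relative to the base they are within about 4 mm of where they started, and the plate is in the tray. I'll hand in.

```bash
python3 -c "
from h import *
print(manip.hand_in())"
```

```text
the job is handed in; nothing more can be done
None
```

The job is done and handed in at about 36 s of robot time; `hand_in` gives no verdict. I moved both bottles to the mat, lifted the plate level off its dowels and laid it in the tray. Each bottle then went back on its own seat.

**Last checks**
- **Plate:** it lies flat and is centred in the tray, about 2 mm and under 1° off.
- **Bottles:** both stand upright on their own seats. Measured against the base, the large one is about 0.5 mm and the small one about 4 mm from where it started, against the 12 mm allowed.
- **Arm:** it is clear of everything, with the gripper open and no contact force.

**What disagreed**
- **Large bottle on the mat:** I set it down harder than planned, at about 45 N on the wrist against the 120 N limit. It stayed upright.
- **Measurement scatter:** single camera position estimates varied, mostly by 2 to 5 mm close up and more in the overview pictures. I relied on measurements relative to the base for the final bottle check.

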